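# Hang the top beam of the carver's display rack

## Robot

A 7-joint arm with a two-finger parallel gripper is mounted at the origin on the work surface. World frame = base frame: x ahead of the robot, y to its left, z up, the work surface at z = 0. Lengths are in m, angles in rad, forces in N, time in s.
With the tool pointing down it reaches from about 0.4 to 0.925 m from the base axis. Payload 5.6 kg.
Tool frame: the origin (TCP) lies at the very end of the fingers, on their centre line; the grasp point (between the pads) lies 19 mm behind it (env.hold_point_z is the distance from the TCP to the grasp point, in m); z points along the fingers, y is the line along which they close (so a half turn about z gives the same grasp; the last joint's range is limited). The gripper opens to 85 mm and grips with 20 to 120 N. Pads are 22 mm wide; open, the fingers measure 114 mm over their backs; the gripper's body (76 mm by 85 mm) begins 54 mm behind the grasp point. The pads swing forward as they close: fully open they stand 13 mm farther back than shut.
Start: joints at [1.243, 0.468, -0.012, 1.603, 0.006, 1.071, -0.056], TCP at [0.183, -0.624, 0.231] pointing down, gripper open.
Joint ranges: [-2.53, 2.53], [-0.31, 2.02], [-1.57, 1.55], [0.28, 2.44], [-1.29, 4.43], [0.15, 1.84], [-2.92, 2.92]. Speed limits (rad/s): [2.57, 2.57, 3.14, 3.14, 3.14, 3.14, 3.14].

## Interface

Orientations are given as a rotation vector (axis times angle).
In Python, from station import env gives the robot as it stands.
- The arm moves only by the tool apply_moves, never from a script. Its argument "motion" is a list of rows, each a list of 4 numbers: the shift along the tool's x, y, z in units of 30 mm (1.0 is 30 mm), then the turn about the tool's z in degrees. A call has 1 to 20 rows; each row shifts and turns the commanded pose from where the row before left it, along the tool's axes as they then stand; what a row does not reach is not made up. A row lasts 1/12 s, in which the tool goes at most 41.7 mm and 7.16 degrees, less where a joint would pass 70% of its speed; a pose out of reach is approached as far as the arm can. A call is refused whole if a number of a shift passes 1 or a number of a turn 7.16, either way. A call with a gripper value outside its range is refused whole. "fingers" is the finger opening in mm, from 0 to 85.4, set as the call begins (left out, the last holds). The fingers move at their own pace and stop on an object; the grip force is fixed at half the most. Time passes only in rows, so rows that do not move let the fingers close. It gives the time, the measured TCP pose, the force, the opening and the grip force at its end, in the units of the state.
- env.sense(): the state, without advancing time (a new reading comes with each control period).
- env.grab_frame(name): name is "scene" or "side" or "wrist"; returns the picture (420x560x3 uint8, red, green, blue); there is no depth.
- env.camera_params(name): a dict with "fov_y" (degrees; the focal length in pixels is half the picture's height over the tangent of half this angle, whatever the lens; pixels are square), "cx", "cy" (the principal point, pixels), "T" (4x4, takes a point from camera to world coordinates); the wrist camera has in their place "mount" (4x4, takes a point from camera to tool coordinates, whose origin is the TCP and whose axes are the flange's). Camera axes: x right, y down, z forward; pixel columns grow to the right and rows downward; lengths in m; the calibration is good to about 2 mm. A picture is of the moment at which its call begins: read the wrist's pose just before it. camera_params takes no time and is no camera call.
- env.hand_in(): hands the job in; it is judged then, once.
The state is a dict: "clock": time; "joints": joint angles; "joint_velocities": joint speeds; "joint_torque": joint torques, N m; "tool_pos": TCP position; "tcp_rot": TCP orientation; "ft_force": force on the tool from outside, world axes, zero at the start; "torque": the same for the moment, N m; "gripper_width": opening from 0.0 (shut) to 1.0 (fully open); "grip_force": force on a finger pad.
Only numpy, scipy, OpenCV 4.12 (cv2) and the standard library are available. Lean on these libraries where they do the work, as an engineer would, in place of code of your own. Each camera call takes 0.05 s, during which the arm holds its last target. There are 200 camera calls.

## Task

Pick up the loose blue beam from the bench and hang it level on the front of the display rack: feel its two hooked tabs into the free slots of the two uprights until the end plates lie against the uprights, then push it down until both ends click past their spring latches and sit fully home. Do not force it: the sheet metal bends if the beam is rammed against the rack, and leave the carvings standing where they are. Finish with the beam released.

Things in the scene. Friction and masses are not known exactly. Their poses are not given: they have to be found in the camera images.
- beam_grip (a point): Centre of the loose blue steel beam's bar, 20 mm above the beam's underside. Axes: x = the way the tabs point, y = along the beam to its left, z up. Bar 24 mm thick (x), 40 high, 218 long; pinch it from above across its thickness at the middle, where there is free room before and behind it, also in the rack. 0.35 to 0.55 kg.
- beam: The beam; origin mid-length on its underside, in the bearing plane of the end plates (17 mm ahead of beam_grip); axes as there. It stands on the bench. End plates at y = -105 and +105 mm are 36 mm wide and 60 high, up from the underside; their front faces (x = 0) bear on the uprights. Each carries one hooked tab.
- tab_left (a point): Lower edge, middle, of the left (+y) tab's neck at the bearing face: x 17, y 105, z +14 mm from beam_grip. Axes as the beam's. The tab is 8 mm wide; its neck is 14 mm high (up from this point) and 5.5 mm long, then comes a hook that hangs 16 mm below this point, so the tab is 30 mm high in all; the toe of the hook ends 13.5 mm ahead of the bearing face.
- tab_right (a point): The same for the right (-y) tab, 210 mm from the left one.
- rack: Display rack fixed to the bench. Origin on the bench mid-way between the two blue slotted uprights, in the plane of their front faces; x = away from the robot into the slots, y left. Uprights 40 mm wide, 215 high, 170 mm free between them; a lower beam is already fitted (top 65 mm up). Behind: a rail, top 171 mm up, 190 mm back. If beam and rack are pressed with over 40 N the sheet bends: failure.
- slot_left (a point): Nominal middle of the lower edge of the free slot in the left (+y) upright, on its front face, 150 mm above the bench; axes as the rack's. Slot 12 mm wide, 33 high (up from here), sheet 4 mm, open behind. Both uprights are set by hand in the foot: the true slots lie, both alike, up to 5.5 mm higher or lower than this point (x, y are true), so the height must be felt or seen.
- slot_right (a point): The same for the right upright, 210 mm away, at the same true height. The tabs enter when their necks are 16 to 19 mm above the true edges; else they strike the sheet with the end plates 13.5 mm off. Once in, push on until the end plates touch, then go down 16 to 19 mm until the necks rest on the edges.
- latch_left (a joint): Spring latch behind the left slot, below where the toe comes in: how far its tongue is pushed back (m): 0 free, about 0.004 while the toe rides over it, nearly 0 again once it has snapped over the toe, 2 mm before the beam is fully down. A steady push of about 4 to 14 N in all, beyond the beam's weight, is needed over some 10 mm; without it the beam stays up on the latches.
- latch_right (a joint): The same for the right latch.
- tower: Carved stone tower, 45 mm square, 147 mm tall, standing on the bench; leave alone. Origin at the middle of its underside.
- bird: Carved stone bird, 56 mm across, 85 mm tall, standing on the bench; leave alone. Origin at the middle of its underside.
- stone_bowl: Small stone bowl, 80 mm across, 40 mm high, on the bench; leave alone. Origin at the middle of its underside.
Things that resemble listed ones, but are neither listed nor needed, are in the scene too. Of the things like the beam, leave any that is orange, red or yellow; of the rest the larger one is meant.

How it is judged:
On the way:
1. both tabs are through their slots, above the latches (x of tab_left in the frame of slot_left above -0.006 m and x of tab_right in the frame of slot_right above -0.006 m and z of tab_left in the frame of slot_left between 0.007 and 0.027 m and z of tab_right in the frame of slot_right between 0.007 and 0.027 m and horizontal distance between tab_left and slot_left below 0.008 m and horizontal distance between tab_right and slot_right below 0.008 m), for 0.05 s.
At the end, for the whole second after the job is handed in: Both tabs sit fully down in their slots behind the snapped latches: the lower edge of each neck within 6 mm level distance of its nominal slot point and within 6.8 mm of its nominal height (which covers the 5.5 mm height setting), each latch pushed back less than 1 mm, the beam at rest and released (horizontal distance between tab_left and slot_left below 0.006 m and horizontal distance between tab_right and slot_right below 0.006 m and z of tab_left in the frame of slot_left between -0.0068 and 0.0068 m and z of tab_right in the frame of slot_right between -0.0068 and 0.0068 m and linear speed of beam below 0.02 m/s and contact force between the fingers and beam below 0.1 N and value of joint each of latch_left, latch_right below 0.001 m); the robot touches nothing.
It fails at once if the beam is pressed or knocked against the rack with more than 40 N (contact force between beam and rack above 40 N).
It fails at once if the tower is moved more than 30 mm or knocked over (distance of tower from where it was at the start of the episode above 0.03 m or angle between tower's own z axis and vertical above 0.5 rad).
It fails at once if the bird is moved more than 30 mm or knocked over (distance of bird from where it was at the start of the episode above 0.03 m or angle between bird's own z axis and vertical above 0.5 rad).
It fails at once if the bowl is moved more than 30 mm (distance of stone_bowl from where it was at the start of the episode above 0.03 m).
It also fails if it takes over 61 s, if anything falls off the work surface, if the arm or the gripper's body presses on something with over 40 N, if the wrist force passes 120 N, or if a joint passes its speed limit or range.

## Working session

There is one attempt and no reset: what is moved stays moved. The work goes in short steps, Python scripts to look and compute and a tool call to move; the robot and the scene stay as the last step left them, time stands still between calls to the robot, and variables do not carry over. Pictures are saved under pics/ and viewed, at most 10 in all, crops included, and the job is handed in when it is done.

Besides the shell and the picture viewer there is one more tool, called after "Emit:" as name([rows], argument=value, ...), one row to a line, values as JSON. apply_moves: Moves the arm, as the interface text tells. Its arguments: {"type":"object","properties":{"motion":{"type":"array","items":{"type":"array","items":{"type":"number"}}},"fingers":{"type":"number"}},"required":["motion"]}

```bash
mkdir -p pics; ls; python3 - <<'E'
from station import env
import cv2
for n in ("scene","side"):
    im=env.grab_frame(n); cv2.imwrite(f"pics/{n}0.png",im[:,:,::-1])
    p=env.camera_params(n); print(n,p)
print(env.camera_params("wrist"))
print(env.sense())
E
```

```text
pics
scene {'fov_y': 46.64048805788994, 'cx': 272.6677219188545, 'cy': 210.65651129830715, 'T': array([[ 0.61139257,  0.66469288, -0.42939782,  1.16621244],
       [ 0.79121629, -0.52257499,  0.31763527, -0.49556383],
       [-0.01326266, -0.5339464 , -0.8454143 ,  1.45836212],
       [ 0.        ,  0.        ,  0.        ,  1.        ]])}
side {'fov_y': 50.441360082503515, 'cx': 285.1432579460011, 'cy': 210.84401781369388, 'T': array([[-0.85426949, -0.36456438,  0.37056233,  0.05755594],
       [-0.51972178,  0.5844149 , -0.62317614,  0.71263715],
       [ 0.01062567, -0.72494968, -0.68871987,  0.90147567],
       [ 0.        ,  0.        ,  0.        ,  1.        ]])}
{'fov_y': 64.60425039500764, 'cx': 284.6035476366915, 'cy': 203.4893422916645, 'mount': array([[-4.67533996e-04, -9.54394760e-01, -2.98547188e-01,
         7.67832959e-02],
       [ 9.99999276e-01, -7.77147364e-04,  9.18353028e-04,
        -4.07533786e-04],
       [-1.10848648e-03, -2.98546543e-01,  9.54394433e-01,
        -1.43101240e-01],
       [ 0.00000000e+00,  0.00000000e+00,  0.00000000e+00,
         1.00000000e+00]])}
{'clock': 0.1, 'joints': array([ 1.24300657,  0.46829984, -0.01160135,  1.60355304,  0.00600008,
        1.07136676, -0.05629582]), 'joint_velocities': array([ 2.69640185e-05, -1.13955049e-03,  2.06151237e-03, -3.10915814e-03,
        9.62947267e-04,  1.84119882e-03,  1.16669265e-03]), 'joint_torque': array([ 1.39260890e-03, -5.33521771e+01,  2.14853499e-02, -2.51964265e+01,
        1.14255687e-02,  4.41125158e-03, -3.39526628e-05]), 'tool_pos': array([ 0.18241573, -0.62335436,  0.2304177 ]), 'tcp_rot': array([-3.10827000e+00, -4.45520197e-01,  5.33744022e-04]), 'ft_force': array([ 0.20864032, -0.11794016, -0.02790279]), 'torque': array([ 0.01993573, -0.00337275, -0.01082941]), 'grip_force': 0.0, 'gripper_width': 1.004184255978323}
```

View pics/scene0.png

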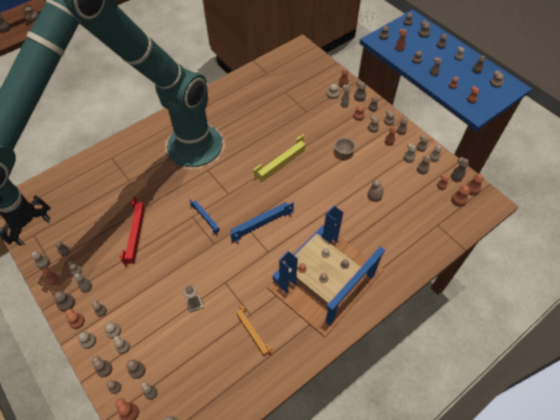

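View pics/side0.png

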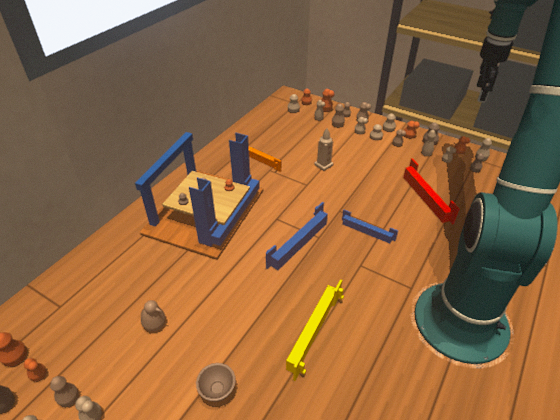

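Scene view: the larger blue beam is at about (262,222), with the small decoy at (205,215). The rack upright tops are near (334,209) and (290,255). The tower is at (193,297), the bird at (375,188) and the bowl at (345,149). The side view agrees.

```bash
cat > h.py <<'E'
import numpy as np, cv2
from station import env
from scipy.spatial.transform import Rotation as R
def cam(n):
    p=env.camera_params(n); f=210/np.tan(np.radians(p["fov_y"]/2))
    if "T" in p: T=p["T"]
    else:
        s=env.sense(); W=np.eye(4); W[:3,:3]=R.from_rotvec(s["tcp_rot"]).as_matrix(); W[:3,3]=s["tool_pos"]; T=W@p["mount"]
    return f,p["cx"],p["cy"],T
def ray(c,uv):
    f,cx,cy,T=c; uv=np.atleast_2d(uv).astype(float)
    d=np.c_[(uv[:,0]-cx)/f,(uv[:,1]-cy)/f,np.ones(len(uv))]@T[:3,:3].T
    return T[:3,3],d
def plane(c,uv,z):
    o,d=ray(c,uv); return o+d*((z-o[2])/d[:,2])[:,None]
def proj(c,P):
    f,cx,cy,T=c; q=(np.atleast_2d(P)-T[:3,3])@T[:3,:3]
    return np.c_[cx+f*q[:,0]/q[:,2],cy+f*q[:,1]/q[:,2]]
def blue(im):
    h=cv2.cvtColor(im,cv2.COLOR_RGB2HSV)
    return cv2.inRange(h,(100,110,30),(125,255,255))
E
python3 - <<'E'
from h import *
import cv2
np.set_printoptions(precision=4,suppress=True)
for n in("scene","side"):
    im=cv2.imread(f"pics/{n}0.png")[:,:,::-1].copy(); c=cam(n); m=blue(im)
    for k in cv2.findContours(m,cv2.RETR_EXTERNAL,cv2.CHAIN_APPROX_NONE)[0]:
        if cv2.contourArea(k)<60: continue
        P=plane(c,k[:,0],0.03)[:,:2]; r=cv2.minAreaRect((P*1000).astype(np.float32))
        print(n,cv2.contourArea(k),cv2.boundingRect(k),r)
    cr=(slice(180,330),slice(170,400)) if n=="scene" else (slice(120,280),slice(130,420))
    cv2.imwrite(f"pics/{n}crop.png",cv2.resize(im[cr][:,:,::-1],None,fx=3.0 if n=="scene" else 2.7,fy=3.0 if n=="scene" else 2.7,interpolation=cv2.INTER_CUBIC))
c=cam("side"); print("tower",plane(cam("scene"),[194,308],0),plane(c,[324,166],0))
print("bird",plane(cam("scene"),[376,197],0),plane(c,[153,328],0))
print("bowl",plane(cam("scene"),[345,152],0.02))
E
```

```text
scene 470.0 (273, 253, 24, 39) ((652.2860717773438, -63.544891357421875), (72.65385437011719, 128.43075561523438), 30.375244140625)
scene 580.0 (327, 248, 57, 76) ((817.84814453125, 80.71772766113281), (42.842811584472656, 313.9375915527344), 9.913792610168457)
scene 419.0 (317, 207, 25, 35) ((608.6728515625, 168.03732299804688), (67.7181625366211, 131.4500274658203), 25.41213035583496)
scene 542.0 (231, 204, 61, 37) ((448.6501159667969, -12.145858764648438), (241.39950561523438, 43.618934631347656), 82.22159576416016)
scene 125.5 (191, 202, 27, 30) ((312.347412109375, -156.63148498535156), (148.41529846191406, 18.430282592773438), 0.800594687461853)
scene 8523.5 (361, 10, 170, 121) ((298.1077880859375, 1055.0645751953125), (673.2991943359375, 358.9472961425781), 0.08976191282272339)
scene 146.5 (0, 0, 28, 12) ((-1251.161376953125, -233.70065307617188), (131.87570190429688, 84.74738311767578), 51.19365310668945)
side 134.5 (343, 215, 51, 22) ((304.48046875, -146.27304077148438), (142.92474365234375, 16.11594581604004), 1.382012128829956)
side 415.0 (272, 211, 55, 49) ((445.6292724609375, -20.36658477783203), (217.57199096679688, 22.86039161682129), 82.80006408691406)
side 213.5 (212, 180, 47, 58) ((655.5349731445312, -18.131507873535156), (24.715953826904297, 255.13980102539062), 9.951923370361328)
side 360.0 (136, 132, 56, 54) ((988.0905151367188, -85.35305786132812), (23.010713577270508, 304.11151123046875), 9.75346851348877)
tower [[ 0.5593 -0.3644  0.    ]] [[ 0.5454 -0.3536  0.    ]]
bird [[0.6091 0.3797 0.    ]] [[0.5969 0.3902 0.    ]]
bowl [[0.3972 0.4192 0.02  ]]
```

View pics/scenecrop.png

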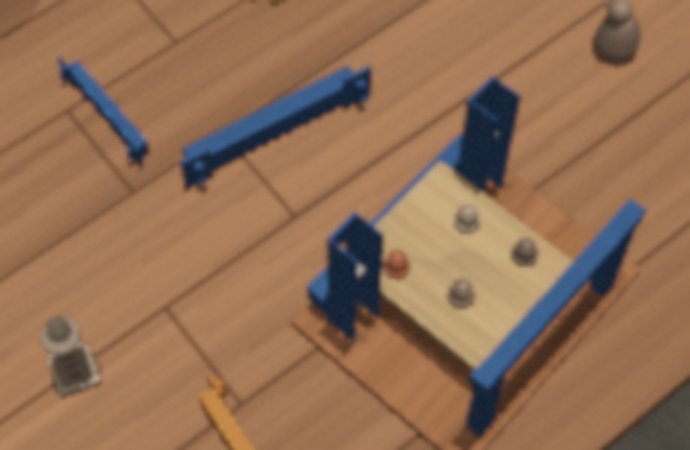

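View pics/sidecrop.png

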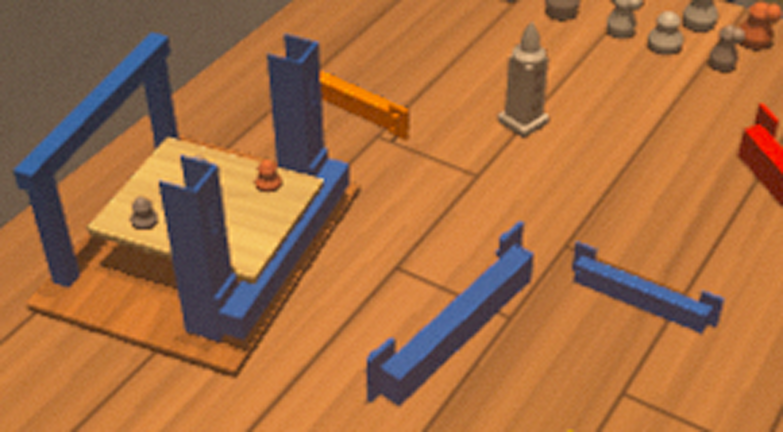

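Beam: bar centre is about (0.447,-0.017), yaw about -8°, tabs towards the rack. Rack yaw is about +9.9°. The crops show the uprights, the lower beam and the end plates on the rack side. I'm moving above the beam.

Emit:
apply_moves([
  [0.83, -0.99, 0, 0],
  [0.83, -0.99, 0, 0],
  [0.83, -0.99, 0, 0],
  [0.83, -0.99, 0, 0],
  [0.83, -0.99, 0, 0],
  [0.83, -0.99, 0, 0],
  [0.83, -0.99, 0, 0],
  [0.83, -0.99, 0, 0],
  [0.83, -0.99, 0, 0],
  [0.83, -0.99, 0, 0],
  [0.83, -0.99, 0, 0],
  [0.83, -0.99, 0, 0],
  [0.83, -0.99, 0, 0],
  [0.83, -0.99, 0, 0],
  [0.83, -0.99, 0, 0],
  [0.83, -0.99, 0, 0],
  [0.83, -0.99, 0, 0],
], fingers=85)

```text
clock: 1.52
tool_pos: [0.4472, -0.0186, 0.2313]
tcp_rot: [3.109, 0.445, -0.0]
ft_force: [1.0, -0.7, 1.3]
gripper_width: 0.989
grip_force: 0.0
```

Emit:
apply_moves([
  [0, 0, 0, -7.1],
  [0, 0, 0, -7.1],
  [0, 0, 0, -7.1],
  [0, 0, 0, -7.1],
  [0, 0, 0, -7.1],
  [0, 0, 0, -7.1],
  [0, 0, 0, -7.1],
  [0, 0, 0, -7.1],
  [0, 0, 0, -7.1],
  [0, 0, 0, -2],
  [0, 0, 0, 0],
  [0, 0, 0, 0],
])

```text
clock: 2.52
tool_pos: [0.4468, -0.0205, 0.2311]
tcp_rot: [-2.369, -2.063, 0.001]
ft_force: [1.2, 0.1, -0.1]
gripper_width: 0.998
grip_force: 0.0
```

```bash
cat >> h.py <<'E'
def pose():
    s=env.sense(); M=R.from_rotvec(s["tcp_rot"]).as_matrix()
    return s["tool_pos"],M,np.degrees(np.arctan2(M[1,0],M[0,0])),s
E
python3 - <<'E'
from h import *
np.set_printoptions(precision=4,suppress=True)
p,M,y,s=pose(); c=cam("wrist"); im=env.grab_frame("wrist"); print(p,y,M[2],s["clock"])
cv2.imwrite("pics/w1.png",im[:,:,::-1])
m=blue(im)
for k in cv2.findContours(m,cv2.RETR_EXTERNAL,cv2.CHAIN_APPROX_NONE)[0]:
    if cv2.contourArea(k)<200: continue
    print(cv2.contourArea(k),cv2.boundingRect(k),cv2.minAreaRect((plane(c,k[:,0],0.04)[:,:2]*1000).astype(np.float32)))
E
```

```text
[ 0.4468 -0.0205  0.2311] 82.1239942632998 [-0.0001 -0.0005 -1.    ] 2.5167
525.5 (190, 282, 53, 18) ((349.6561279296875, -140.62948608398438), (62.176231384277344, 14.526802062988281), 0.7354410886764526)
1005.0 (268, 191, 22, 58) ((434.31732177734375, -66.05718994140625), (65.04633331298828, 22.173307418823242), 82.32417297363281)
2855.5 (265, 33, 43, 139) ((457.3765563964844, 49.19200897216797), (127.88221740722656, 39.08974075317383), 81.08521270751953)
10421.0 (435, 0, 125, 265) ((670.7543334960938, -19.907379150390625), (96.26754760742188, 298.4779052734375), 8.835470199584961)
```

View pics/w1.png

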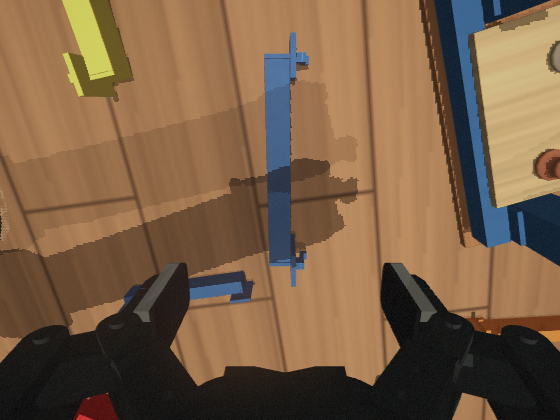

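Wrist view: the bar's top runs from (265..289,55) to (269..291,263). The plates and tabs are to its right, towards the rack.

```bash
python3 - <<'E'
from h import *
np.set_printoptions(precision=4,suppress=True)
p,M,y,s=pose(); c=cam("wrist")
P=plane(c,[[265,55],[289,55],[269,263],[291,263]],0.04); print(P)
a=(P[0]+P[1])/2; b=(P[2]+P[3])/2; g=(a+b)/2; d=a-b; yaw=np.degrees(np.arctan2(d[1],d[0]))
print(g,np.linalg.norm(d),np.linalg.norm(P[0]-P[1]),yaw)
D=g-p; D[2]=0.001-p[2]; print("tool shift/30mm",M.T@D/0.03,"turn",y-yaw)
# also lower beam of rack front upper edge line, z=.065 : corners guess
q=plane(c,[[432,0],[488,245],[446,0],[504,236]],0.065); print(q)
E
```

```text
[[ 0.4451  0.0968  0.04  ]
 [ 0.4671  0.0937  0.04  ]
 [ 0.4165 -0.1149  0.04  ]
 [ 0.4408 -0.1183  0.04  ]]
[ 0.4424 -0.0107  0.04  ] 0.2136218305366738 0.022195719802945584 82.61365236776861
tool shift/30mm [ 0.3034 -0.1902  7.6705] turn -0.4796562713931536
[[ 0.5878  0.1158  0.065 ]
 [ 0.6429 -0.1126  0.065 ]
 [ 0.5992  0.1142  0.065 ]
 [ 0.6584 -0.1048  0.065 ]]
```

Emit:
apply_moves([
  [0.1, -0.06, 0.8, -0.3],
  [0.1, -0.06, 0.9, 0],
  [0.1, -0.06, 0.9, 0],
  [0, 0, 0.9, 0],
  [0, 0, 0.9, 0],
  [0, 0, 0.9, 0],
  [0, 0, 0.8, 0],
  [0, 0, 0.6, 0],
  [0, 0, 0.4, 0],
  [0, 0, 0.2, 0],
  [0, 0, 0.03, 0],
  [0, 0, 0, 0],
  [0, 0, 0, 0],
])

```text
clock: 3.65
tool_pos: [0.4435, -0.0107, 0.012]
tcp_rot: [2.361, 2.071, 0.001]
ft_force: [0.3, -0.2, 0.5]
gripper_width: 0.993
grip_force: 0.0
```

Emit:
apply_moves([
  [0, 0, 0, 0],
  [0, 0, 0, 0],
  [0, 0, 0, 0],
  [0, 0, 0, 0],
  [0, 0, 0, 0],
  [0, 0, 0, 0],
  [0, 0, 0, 0],
  [0, 0, 0, 0],
  [0, 0, 0, 0],
  [0, 0, 0, 0],
  [0, 0, 0, 0],
  [0, 0, 0, 0],
], fingers=0)

```text
clock: 4.65
tool_pos: [0.4427, -0.0108, 0.0117]
tcp_rot: [2.362, 2.071, -0.001]
ft_force: [-1.2, -0.3, 6.1]
gripper_width: 0.271
grip_force: 60.2
```

Emit:
apply_moves([
  [0, 0, -0.2, 0],
  [0, 0, -0.4, 0],
  [0, 0, -0.8, 0],
  [0, 0, -0.9, 0],
  [0, 0, -0.9, 0],
  [0, 0, -0.9, 0],
  [0, 0, -0.6, 0],
  [0, 0, -0.3, 0],
  [0, 0, 0, 0],
  [0, 0, 0, 0],
  [0, 0, 0, 0],
])

```text
clock: 5.57
tool_pos: [0.4416, -0.0109, 0.16]
tcp_rot: [-2.36, -2.07, 0.003]
ft_force: [0.2, 0.4, -5.1]
gripper_width: 0.27
grip_force: 59.8
```

```bash
python3 - <<'E'
from h import *
np.set_printoptions(precision=4,suppress=True)
p,M,y,s=pose(); c=cam("wrist"); im=env.grab_frame("wrist"); print(p,y,M[2],s["clock"],s["ft_force"])
cv2.imwrite("pics/w2.png",im[:,:,::-1])
a=env.grab_frame("scene"); b=env.grab_frame("side")
a=cv2.resize(a[175:305,220:400],None,fx=3,fy=3,interpolation=cv2.INTER_CUBIC); b=cv2.resize(b[120:260,170:350],None,fx=3,fy=3,interpolation=cv2.INTER_CUBIC)
cv2.imwrite("pics/scene2.png",a[:,:,::-1])
cv2.imwrite("pics/side2.png",b[:,:,::-1])
E
```

```text
[ 0.4416 -0.0109  0.16  ] 82.50685536688076 [-0.0002 -0.0029 -1.    ] 5.5667 [ 0.1525  0.376  -5.1432]
```

View pics/w2.png

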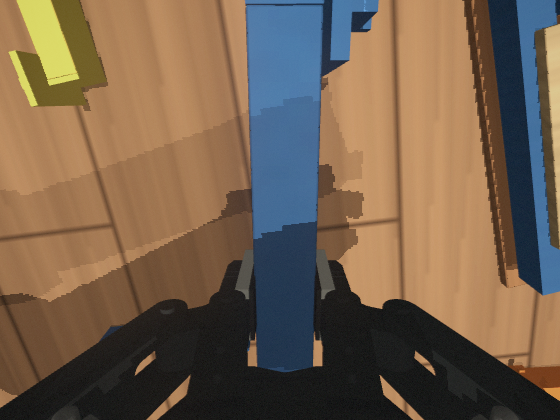

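View pics/side2.png

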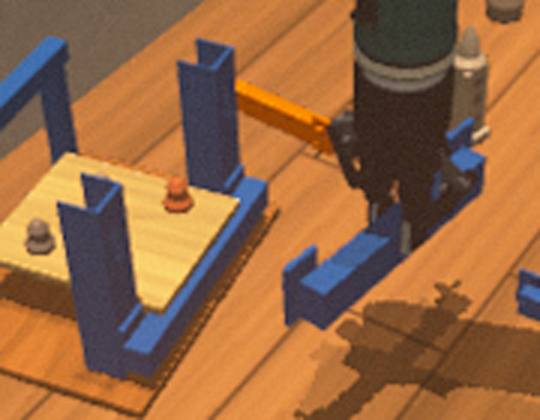

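Beam is held square and level, reading about 5 N. w2 shows the bar's left end at row 4 and the left tab at (365,20). Next I'll go to a standoff in front of the rack, turned to its yaw.

Emit:
apply_moves([
  [0.1, 0.4, 0, -3],
  [0.1, 0.7, 0, -3],
  [0.2, 0.7, 0, -3],
  [0.2, 0.7, 0, -3],
  [0.2, 0.7, 0, -3],
  [0.2, 0.7, 0, -2.4],
  [0.2, 0.4, 0, 0],
  [0, 0.2, 0, 0],
  [0, 0, 0, 0],
  [0, 0, 0, 0],
  [0, 0, 0, 0],
  [0, 0, 0, 0],
])

```text
clock: 6.72
tool_pos: [0.5746, 0.0285, 0.1612]
tcp_rot: [-2.022, -2.404, 0.002]
ft_force: [-0.0, 0.4, -5.6]
gripper_width: 0.271
grip_force: 59.8
```

```bash
python3 - <<'E'
from h import *
np.set_printoptions(precision=4,suppress=True)
p,M,y,s=pose(); c=cam("wrist"); im=env.grab_frame("wrist"); print(p,y,M[2],s["clock"],s["ft_force"])
np.save("c3.npy",np.array([*c[:3],*c[3].ravel()]))
cv2.imwrite("pics/w3.png",im[:,:,::-1]);
cv2.imwrite("pics/w3c.png",cv2.resize(im[:260,240:][:,:,::-1],None,fx=2.3,fy=2.3,interpolation=cv2.INTER_CUBIC))
E
```

```text
[0.5746 0.0285 0.1612] 99.87032045177844 [-0.0007 -0.0011 -1.    ] 6.7167 [-0.0363  0.3638 -5.6302]
```

View pics/w3c.png

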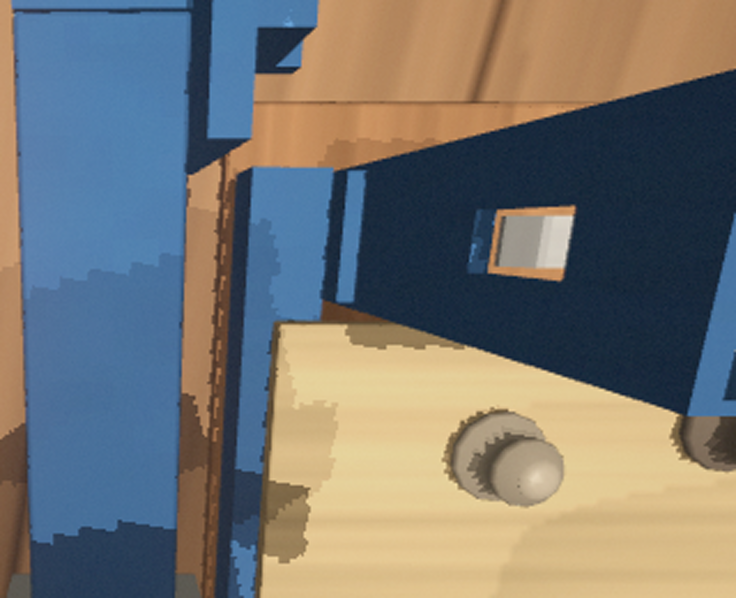

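The crop (×2.3, offset 240,0) shows the free slot with its front lower edge at about (474,209)-(468,272) and upper edge at (575,206)-(560,280). The tab's right top edge is (257..317,28), and the plate's lower corner is at (252,138).

```bash
cat > m.py <<'E'
from h import *
np.set_printoptions(precision=4,suppress=True)
v=np.load("c3.npy"); c=(v[0],v[1],v[2],v[3:].reshape(4,4))
im=cv2.imread("pics/w3.png"); g=cv2.cvtColor(im,cv2.COLOR_BGR2GRAY)
k=lambda a:(np.array(a,float)/2.3+[240,0]-[.28,.28]).astype(np.float32)
S=k([[474,209],[468,272],[575,206],[560,280]])
S2=cv2.cornerSubPix(g,S.copy().reshape(-1,1,2),(3,3),(-1,-1),(3,30,.01)).reshape(-1,2); print(S,S2)
yaw=np.radians(9.87); Rz=np.array([[np.cos(yaw),-np.sin(yaw),0],[np.sin(yaw),np.cos(yaw),0],[0,0,1]])
for Q in (S,S2):
    o,d=ray(c,Q); o=Rz.T@o; d=d@Rz          # rack-aligned axes
    d/=d[:,:1]
    dist_h=.033/(d[2:,2].mean()-d[:2,2].mean()); dist_w=.012/np.array([d[0,1]-d[1,1],d[2,1]-d[3,1]])
    print("dist from height",dist_h,"width",dist_w)
    for D in (dist_h,dist_w.mean()):
        P=o+d*D; print("face x",o[0]+D,"y",P[:,1],"z",P[:,2])
p=np.array([0.5746,0.0285,0.1612]); print("grip rackaxes",Rz.T@p)
for zu in (.149,.1515):
    for n,a,h in (("tab r top",[[257,28],[317,28]],48),("plate top corner",[[252,138]],60),("bar end top",[[14,11],[190,11]],40),("bar low",[[30,540],[177,525]],40)):
        P=plane(c,k(a),zu+h/1000)@Rz; print(zu,n,P)
P=plane(c,k([[252,168],[240,380]]),.065)@Rz; print("low bar front edge",P)
P=plane(c,k([[333,168]]),.065)@Rz; print("low bar back-left corner",P)
E
python3 m.py
```

```text
[[445.8069  90.5896]
 [443.1983 117.9809]
 [489.72    89.2852]
 [483.1983 121.4591]] [[447.333   90.1904]
 [443.1069 118.1578]
 [489.6592  88.8725]
 [483.5553 121.7092]]
dist from height 0.07258103972472547 width [0.073  0.0782]
face x 0.644301110099181 y [ 0.01   -0.0019  0.0096 -0.0015] z [0.1457 0.1468 0.1795 0.179 ]
face x 0.6473028318208096 y [ 0.0101 -0.0023  0.0098 -0.0018] z [0.1391 0.1403 0.1744 0.1738]
dist from height 0.07392349911379037 width [0.0717 0.0767]
face x 0.6456435694882459 y [ 0.0102 -0.0022  0.0098 -0.0017] z [0.1442 0.1439 0.1772 0.1769]
face x 0.6459109555155674 y [ 0.0102 -0.0022  0.0099 -0.0017] z [0.1436 0.1433 0.1767 0.1765]
grip rackaxes [ 0.571  -0.0704  0.1612]
0.149 tab r top [[0.5907 0.0302 0.197 ]
 [0.5982 0.0302 0.197 ]]
0.149 plate top corner [[0.5887 0.0163 0.209 ]]
0.149 bar end top [[0.5597 0.034  0.189 ]
 [0.5831 0.034  0.189 ]]
0.149 bar low [[ 0.5596 -0.042   0.189 ]
 [ 0.5835 -0.0394  0.189 ]]
0.1515 tab r top [[0.5903 0.0296 0.1995]
 [0.5976 0.0296 0.1995]]
0.1515 plate top corner [[0.5882 0.016  0.2115]]
0.1515 bar end top [[0.56   0.0334 0.1915]
 [0.5829 0.0334 0.1915]]
0.1515 bar low [[ 0.5599 -0.041   0.1915]
 [ 0.5832 -0.0384  0.1915]]
low bar front edge [[ 0.6148  0.0232  0.065 ]
 [ 0.6146 -0.0394  0.065 ]]
low bar back-left corner [[0.6385 0.0232 0.065 ]]
```

Estimates in rack axes:
- **Slot:** face at about x 0.6445, slot centre y 0.004, lower edge z about 0.145.
- **Tab:** y 0.0343, bearing face x 0.588.

Lining up and closing in part way.

Emit:
apply_moves([
  [-0.3, 0.1, 0.2, 0],
  [-0.4, 0.2, 0.3, 0],
  [-0.31, 0.3, 0.19, 0],
  [0, 0.2, 0, 0],
  [0, 0, 0, 0],
  [0, 0, 0, 0],
  [0, 0, 0, 0],
  [0, 0, 0, 0],
])

```text
clock: 7.43
tool_pos: [0.6041, 0.0045, 0.1409]
tcp_rot: [-2.02, -2.406, -0.0]
ft_force: [-1.4, 0.2, -4.3]
gripper_width: 0.271
grip_force: 59.7
```

```bash
python3 - <<'E'
from h import *
np.set_printoptions(precision=4,suppress=True)
p,M,y,s=pose(); c=cam("wrist"); im=env.grab_frame("wrist"); print(p,y,M[2],s["clock"],s["ft_force"])
np.save("c4.npy",np.array([*c[:3],*c[3].ravel(),*p]))
cv2.imwrite("pics/w4.png",im[:,:,::-1]);
cv2.imwrite("pics/w4c.png",cv2.resize(im[:140,310:510][:,:,::-1],None,fx=4,fy=4,interpolation=cv2.INTER_CUBIC))
E
```

```text
[0.6041 0.0045 0.1409] 99.97937744788578 [ 0.0003  0.     -1.    ] 7.4333 [-1.4167  0.1597 -4.3243]
```

View pics/w4c.png

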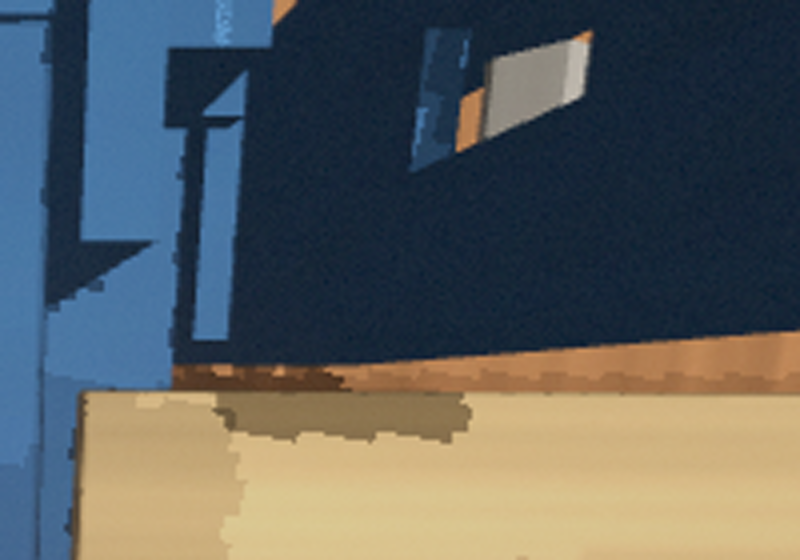

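In the crop (×4, offset 310,0) the slot's lower front edge runs (427,28)-(410,170) and its upper right corner is (582,97). The tab's right top edge is row 47 (x 165..272) and the plate corner is (165,240). Triangulating with the previous view.

```bash
python3 - <<'E'
from h import *
np.set_printoptions(precision=4,suppress=True)
v=np.load("c3.npy"); c3=(v[0],v[1],v[2],v[3:19].reshape(4,4))
v=np.load("c4.npy"); c4=(v[0],v[1],v[2],v[3:19].reshape(4,4))
yaw=np.radians(9.9); Rz=np.array([[np.cos(yaw),-np.sin(yaw),0],[np.sin(yaw),np.cos(yaw),0],[0,0,1]])
k4=lambda a:np.array(a,float)/4+[310,0]-.37
A=np.array([[443.15,118.1],[447.0,90.3],[483.4,121.6]]); B=k4([[410,170],[427,28],[582,97]])
for a,b in zip(A,B):
    o1,d1=ray(c3,a); o2,d2=ray(c4,b); d1=d1[0];d2=d2[0]
    t=np.linalg.lstsq(np.c_[d1,-d2],o2-o1,rcond=None)[0]
    X1=o1+t[0]*d1; X2=o2+t[1]*d2; print((X1+X2)/2@Rz, np.linalg.norm(X1-X2))
o,d=ray(c4,B); o=o@Rz; d=d@Rz; d/=d[:,:1]
D=.033/(d[2,2]-d[0,2]); print("single view",o[0]+D,(o+d*D)[:,1:])
for fx in (.643,.6445,.646):
    P=o+d*(fx-o[0]); print(fx,P[:,1:])
g=v[19:22]@Rz; print("grip",g)
zu=g[2]-.0117
print("tab",plane(c4,k4([[165,47],[272,47]]),zu+.048)@Rz,"plate",plane(c4,k4([[165,240]]),zu+.06)@Rz)
E
```

```text
[ 0.6441 -0.0023  0.1472] 5.712368059471846e-05
[0.6448 0.0098 0.1457] 4.1330002974823844e-05
[ 0.6455 -0.002   0.177 ] 7.775896604945957e-06
single view 0.6440872143613012 [[-0.0023  0.1471]
 [ 0.0093  0.1477]
 [-0.0026  0.1801]]
0.643 [[-0.0028  0.1503]
 [ 0.0086  0.1508]
 [-0.0031  0.1825]]
0.6445 [[-0.0022  0.146 ]
 [ 0.0096  0.1465]
 [-0.0025  0.1792]]
0.646 [[-0.0015  0.1416]
 [ 0.0106  0.1422]
 [-0.0018  0.176 ]]
grip [ 0.5959 -0.0995  0.1409]
tab [[0.6152 0.0011 0.1772]
 [0.6229 0.0011 0.1772]] plate [[ 0.6138 -0.0128  0.1892]]
```

Corrections are -1.5 mm lateral and +0.8 mm up. Then approach.

Emit:
apply_moves([
  [-0.05, 0.1, -0.03, 0],
  [0, 0.15, 0, 0],
  [0, 0.12, 0, 0],
  [0, 0.08, 0, 0],
  [0, 0, 0, 0],
  [0, 0, 0, 0],
  [0, 0, 0, 0],
])

```text
clock: 8.07
tool_pos: [0.6177, 0.0045, 0.1414]
tcp_rot: [-2.021, -2.405, 0.001]
ft_force: [-0.3, 0.8, -5.8]
gripper_width: 0.267
grip_force: 59.7
```

Emit:
apply_moves([
  [0, 0.03, 0, 0],
  [0, 0.03, 0, 0],
  [0, 0.03, 0, 0],
  [0, 0.03, 0, 0],
  [0, 0.03, 0, 0],
  [0, 0.03, 0, 0],
  [0, 0, 0, 0],
  [0, 0, 0, 0],
])

```text
clock: 8.73
tool_pos: [0.6232, 0.0055, 0.1415]
tcp_rot: [-2.021, -2.405, 0.0]
ft_force: [-0.9, -0.4, -4.5]
gripper_width: 0.267
grip_force: 59.7
```

Emit:
apply_moves([
  [0, 0.02, 0, 0],
  [0, 0.02, 0, 0],
  [0, 0.02, 0, 0],
  [0, 0.02, 0, 0],
  [0, 0.02, 0, 0],
  [0, 0, 0, 0],
  [0, 0, 0, 0],
])

```text
clock: 9.32
tool_pos: [0.6262, 0.006, 0.1415]
tcp_rot: [-2.021, -2.405, 0.0]
ft_force: [-0.4, 0.1, -5.1]
gripper_width: 0.269
grip_force: 59.7
```

Emit:
apply_moves([
  [0, 0.02, 0, 0],
  [0, 0.02, 0, 0],
  [0, 0.02, 0, 0],
  [0, 0.02, 0, 0],
  [0, 0.02, 0, 0],
  [0, 0.02, 0, 0],
  [0, 0, 0, 0],
  [0, 0, 0, 0],
])

```text
clock: 9.98
tool_pos: [0.6297, 0.0066, 0.1415]
tcp_rot: [-2.021, -2.405, 0.0]
ft_force: [-0.6, -0.4, -4.3]
gripper_width: 0.267
grip_force: 59.7
```

Emit:
apply_moves([
  [0, 0.02, 0, 0],
  [0, 0.02, 0, 0],
  [0, 0.02, 0, 0],
  [0, 0.02, 0, 0],
  [0, 0, 0, 0],
  [0, 0, 0, 0],
])

```text
clock: 10.48
tool_pos: [0.6321, 0.007, 0.1415]
tcp_rot: [-2.021, -2.405, 0.0]
ft_force: [1.1, -0.1, -5.6]
gripper_width: 0.273
grip_force: 59.7
```

Emit:
apply_moves([
  [0, 0.02, 0, 0],
  [0, 0.02, 0, 0],
  [0, 0.02, 0, 0],
  [0, 0.02, 0, 0],
  [0, 0, 0, 0],
  [0, 0, 0, 0],
])

```text
clock: 10.98
tool_pos: [0.6344, 0.0074, 0.1415]
tcp_rot: [-2.021, -2.405, 0.0]
ft_force: [-0.3, -0.3, -4.6]
gripper_width: 0.268
grip_force: 59.8
```

Emit:
apply_moves([
  [0, 0.02, 0, 0],
  [0, 0.02, 0, 0],
  [0, 0.02, 0, 0],
  [0, 0, 0, 0],
  [0, 0, 0, 0],
])

```text
clock: 11.4
tool_pos: [0.6349, 0.0075, 0.1413]
tcp_rot: [-2.021, -2.403, 0.004]
ft_force: [-6.6, -0.4, -2.8]
gripper_width: 0.269
grip_force: 60.2
```

Plates are bearing at 6.6 N, at the predicted face position, so the tabs are through. Easing off slightly, then down.

Emit:
apply_moves([
  [0, -0.02, 0.02, 0],
  [0, 0, 0.03, 0],
  [0, 0, 0.03, 0],
  [0, 0, 0.03, 0],
  [0, 0, 0.03, 0],
  [0, 0, 0.03, 0],
  [0, 0, 0, 0],
  [0, 0, 0, 0],
])

```text
clock: 12.07
tool_pos: [0.6345, 0.007, 0.1371]
tcp_rot: [-2.021, -2.405, 0.005]
ft_force: [-9.0, -1.1, 3.0]
gripper_width: 0.27
grip_force: 61.0
```

Emit:
apply_moves([
  [0, 0, 0.03, 0],
  [0, 0, 0.03, 0],
  [0, 0, 0.03, 0],
  [0, 0, 0.03, 0],
  [0, 0, 0, 0],
  [0, 0, 0, 0],
])

```text
clock: 12.57
tool_pos: [0.6346, 0.0071, 0.1344]
tcp_rot: [-2.021, -2.405, 0.005]
ft_force: [-11.0, -2.3, 8.4]
gripper_width: 0.266
grip_force: 61.7
```

Emit:
apply_moves([
  [0, -0.02, 0.03, 0],
  [0, 0, 0.03, 0],
  [0, 0, 0.03, 0],
  [0, 0, 0, 0],
  [0, 0, 0, 0],
])

```text
clock: 12.98
tool_pos: [0.6338, 0.0072, 0.1308]
tcp_rot: [-2.02, -2.405, 0.005]
ft_force: [-8.3, -0.6, 3.0]
gripper_width: 0.268
grip_force: 61.2
```

Emit:
apply_moves([
  [0, 0, 0.03, 0],
  [0, 0, 0.03, 0],
  [0, 0, 0.03, 0],
  [0, 0, 0, 0],
  [0, 0, 0, 0],
])

```text
clock: 13.4
tool_pos: [0.6335, 0.0071, 0.1272]
tcp_rot: [-2.02, -2.403, 0.005]
ft_force: [-6.9, -1.5, -1.0]
gripper_width: 0.272
grip_force: 60.7
```

Emit:
apply_moves([
  [0, 0.01, 0.03, 0],
  [0, 0, 0.03, 0],
  [0, 0, 0, 0],
  [0, 0, 0, 0],
])

```text
clock: 13.73
tool_pos: [0.6342, 0.0072, 0.1252]
tcp_rot: [-2.021, -2.403, 0.004]
ft_force: [-5.9, -0.5, -2.9]
gripper_width: 0.269
grip_force: 60.5
```

Emit:
apply_moves([
  [0, 0, 0.03, 0],
  [0, 0, 0.02, 0],
  [0, 0, 0, 0],
  [0, 0, 0, 0],
])

```text
clock: 14.07
tool_pos: [0.6346, 0.0073, 0.1239]
tcp_rot: [-2.021, -2.404, 0.003]
ft_force: [-5.1, -1.7, -2.9]
gripper_width: 0.269
grip_force: 60.6
```

Emit:
apply_moves([
  [0, 0, 0.03, 0],
  [0, 0, 0.02, 0],
  [0, 0, 0, 0],
  [0, 0, 0, 0],
])

```text
clock: 14.4
tool_pos: [0.6348, 0.0073, 0.1232]
tcp_rot: [-2.021, -2.405, 0.002]
ft_force: [-6.9, -1.8, 2.3]
gripper_width: 0.27
grip_force: 61.3
```

Emit:
apply_moves([
  [0, 0, 0.02, 0],
  [0, 0, 0.02, 0],
  [0, 0, 0, 0],
  [0, 0, 0, 0],
])

```text
clock: 14.73
tool_pos: [0.6348, 0.0073, 0.1231]
tcp_rot: [-2.021, -2.405, 0.002]
ft_force: [-10.4, -2.2, 7.3]
gripper_width: 0.268
grip_force: 62.1
```

Emit:
apply_moves([
  [0, -0.02, 0.02, 0],
  [0, -0.01, 0.02, 0],
  [0, 0, 0.02, 0],
  [0, 0, 0, 0],
  [0, 0, 0, 0],
])

```text
clock: 15.15
tool_pos: [0.6348, 0.0073, 0.1229]
tcp_rot: [2.02, 2.403, -0.0]
ft_force: [-12.4, -2.4, 15.8]
gripper_width: 0.271
grip_force: 63.2
```

Hard stop after 18.4 mm of travel. I'll relieve the load, open, and go up.

Emit:
apply_moves([
  [0, -0.02, -0.05, 0],
  [0, -0.02, -0.05, 0],
  [0, 0, -0.02, 0],
  [0, 0, 0, 0],
  [0, 0, 0, 0],
])

```text
clock: 15.57
tool_pos: [0.6341, 0.0073, 0.1233]
tcp_rot: [2.02, 2.405, 0.002]
ft_force: [0.1, -1.1, -2.2]
gripper_width: 0.27
grip_force: 60.5
```

Emit:
apply_moves([
  [0, 0, 0, 0],
  [0, 0, 0, 0],
  [0, 0, 0, 0],
  [0, 0, 0, 0],
  [0, 0, 0, 0],
  [0, 0, 0, 0],
  [0, 0, 0, 0],
  [0, 0, 0, 0],
], fingers=60)

```text
clock: 16.23
tool_pos: [0.6333, 0.0072, 0.1233]
tcp_rot: [2.021, 2.405, -0.0]
ft_force: [-0.4, 0.4, 0.6]
gripper_width: 0.701
grip_force: 0.0
```

Emit:
apply_moves([
  [0, 0, -0.1, 0],
  [0, 0, -0.3, 0],
  [0, 0, -0.6, 0],
  [0, 0, -0.8, 0],
  [0, 0, -0.8, 0],
  [0, 0, -0.8, 0],
  [0, 0, -0.6, 0],
  [0, 0, 0, 0],
  [0, 0, 0, 0],
  [0, 0, 0, 0],
])

```text
clock: 17.07
tool_pos: [0.6328, 0.007, 0.2429]
tcp_rot: [-2.021, -2.405, 0.001]
ft_force: [-0.1, -0.0, 0.0]
gripper_width: 0.706
grip_force: 0.0
```

```bash
python3 - <<'E'
from h import *
np.set_printoptions(precision=4,suppress=True)
p,M,y,s=pose(); c=cam("wrist"); im=env.grab_frame("wrist"); print(p,y,s["clock"],s["ft_force"])
np.save("c5.npy",np.array([*c[:3],*c[3].ravel(),*p]))
b=env.grab_frame("side")
a=cv2.resize(im[:,120:560],(400,382)); b=cv2.resize(b[110:260,150:310],(400,375),interpolation=cv2.INTER_CUBIC)
cv2.imwrite("pics/end.png",np.hstack([a[:375],b])[:,:,::-1])
E
```

```text
[0.6328 0.007  0.2429] 99.91145534957761 17.0667 [-0.0707 -0.0445  0.0223]
```

View pics/end.png

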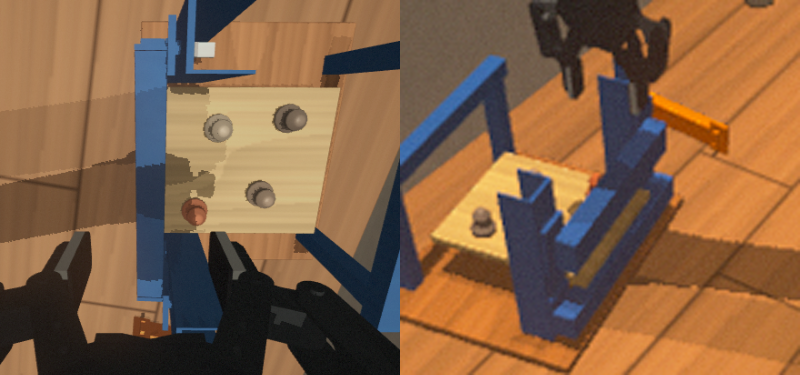

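The final view shows the beam hanging in both uprights and the shelf figures standing. To be sure both latches snapped, I'll press lightly with closed fingers near each end and compare heights.

Emit:
apply_moves([
  [0.5, 0.07, 0, 0],
  [0.8, 0, 0, 0],
  [0.7, 0, 0, 0],
  [0.3, 0, 0, 0],
  [0, 0, 0.4, 0],
  [0, 0, 0.6, 0],
  [0, 0, 0.6, 0],
  [0, 0, 0.4, 0],
  [0, 0, 0.3, 0],
  [0, 0, 0.2, 0],
  [0, 0, 0.1, 0],
  [0, 0, 0.05, 0],
  [0, 0, 0, 0],
  [0, 0, 0, 0],
], fingers=0)

```text
clock: 18.33
tool_pos: [0.6239, 0.0756, 0.1645]
tcp_rot: [2.021, 2.404, 0.001]
ft_force: [-1.2, -0.3, 0.2]
gripper_width: 0.003
grip_force: 0.0
```

Emit:
apply_moves([
  [0, 0, 0.05, 0],
  [0, 0, 0.05, 0],
  [0, 0, 0.05, 0],
  [0, 0, 0, 0],
  [0, 0, 0, 0],
])

```text
clock: 18.75
tool_pos: [0.6234, 0.0755, 0.1592]
tcp_rot: [-2.021, -2.405, 0.0]
ft_force: [0.1, 0.5, -0.1]
gripper_width: 0.005
grip_force: 0.0
```

Emit:
apply_moves([
  [0, 0, 0.04, 0],
  [0, 0, 0.04, 0],
  [0, 0, 0.04, 0],
  [0, 0, 0.04, 0],
  [0, 0, 0, 0],
  [0, 0, 0, 0],
])

```text
clock: 19.25
tool_pos: [0.6234, 0.0755, 0.1543]
tcp_rot: [-2.021, -2.405, 0.0]
ft_force: [0.4, 0.7, -0.4]
gripper_width: -0.002
grip_force: 0.0
```

Emit:
apply_moves([
  [0, 0, 0.03, 0],
  [0, 0, 0.03, 0],
  [0, 0, 0.03, 0],
  [0, 0, 0, 0],
  [0, 0, 0, 0],
])

```text
clock: 19.67
tool_pos: [0.6234, 0.0755, 0.1516]
tcp_rot: [-2.021, -2.405, 0.0]
ft_force: [0.5, 0.1, 0.5]
gripper_width: 0.003
grip_force: 0.0
```

Emit:
apply_moves([
  [0, 0, 0.03, 0],
  [0, 0, 0.03, 0],
  [0, 0, 0.03, 0],
  [0, 0, 0, 0],
  [0, 0, 0, 0],
])

```text
clock: 20.08
tool_pos: [0.6237, 0.0756, 0.1506]
tcp_rot: [2.021, 2.404, 0.0]
ft_force: [-2.4, -0.5, 9.0]
gripper_width: -0.001
grip_force: 4.6
```

Emit:
apply_moves([
  [0, 0, -0.4, 0],
  [0, 0, -0.6, 0],
  [-0.7, 0, 0, 0],
  [-0.9, 0, 0, 0],
  [-0.9, 0, 0, 0],
  [-0.9, 0, 0, 0],
  [-0.8, 0, 0, 0],
  [-0.47, 0, 0, 0],
  [0, 0, 0, 0],
  [0, 0, 0.4, 0],
  [0, 0, 0.3, 0],
  [0, 0, 0.1, 0],
  [0, 0, 0, 0],
  [0, 0, 0, 0],
])

```text
clock: 21.25
tool_pos: [0.6473, -0.0609, 0.1545]
tcp_rot: [-2.018, -2.406, 0.0]
ft_force: [0.1, -0.0, 0.7]
gripper_width: -0.0
grip_force: 0.0
```

Emit:
apply_moves([
  [0, 0, 0.03, 0],
  [0, 0, 0.03, 0],
  [0, 0, 0.03, 0],
  [0, 0, 0, 0],
  [0, 0, 0, 0],
])

```text
clock: 21.67
tool_pos: [0.6476, -0.0625, 0.1524]
tcp_rot: [2.021, 2.405, -0.0]
ft_force: [-0.5, -0.5, 0.2]
gripper_width: -0.002
grip_force: 0.0
```

Emit:
apply_moves([
  [0, 0, 0.03, 0],
  [0, 0, 0.03, 0],
  [0, 0, 0.03, 0],
  [0, 0, 0.02, 0],
  [0, 0, 0, 0],
  [0, 0, 0, 0],
])

```text
clock: 22.17
tool_pos: [0.6479, -0.0625, 0.1507]
tcp_rot: [2.021, 2.404, -0.0]
ft_force: [-3.7, 0.7, 8.5]
gripper_width: -0.004
grip_force: 4.4
```

Both ends stop at the same height (150.6 and 150.7 mm) under about 9 N, so the beam is level and home. Retreating and handing in.

Emit:
apply_moves([
  [0, 0, -0.3, 0],
  [0, 0, -0.8, 0],
  [0, 0, -0.9, 0],
  [0, 0, -0.9, 0],
  [0, -0.5, -0.6, 0],
  [0, -0.5, 0, 0],
  [0, 0, 0, 0],
  [0, 0, 0, 0],
  [0, 0, 0, 0],
  [0, 0, 0, 0],
])

```text
clock: 23.0
tool_pos: [0.6183, -0.0675, 0.2534]
tcp_rot: [-2.021, -2.404, 0.0]
ft_force: [0.7, 0.0, -0.5]
gripper_width: -0.001
grip_force: 0.0
```

```bash
python3 -c "
from station import env
print(env.hand_in())"
```

```text
the job is handed in; nothing more can be done
None
```

The blue beam hangs level in both uprights, pushed down to a hard stop and released; I handed in at 23 s but got no verdict back, and the latches were checked only by the beam's final height, not seen directly.

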